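Probe the support block's blind bore and fit the matching rest pillar

ROBOT

A 7-joint arm with a two-finger parallel gripper is mounted at the origin on the work surface; the furniture and walls round the work are solid. World frame = base frame: x ahead of the robot, y to its left, z up, the work surface at z = 0. Lengths are in m, angles in degrees, forces in N, time in s.
With the tool pointing down it reaches from about 0.4 to 0.925 m from the base axis. Payload 5.6 kg.
Tool frame: the origin (TCP) lies at the very end of the fingers, on their centre line; the grasp point (between the pads) lies 19 mm behind it (bot.hold_point_z is the z of the grasp point in the tool frame, in m); z points along the fingers, y is the line along which they close (so a half turn about z gives the same grasp; the last joint's range is limited). The gripper opens to 85 mm and grips with 20 to 120 N. Pads are 22 mm wide; open, the fingers measure 114 mm over their backs; the gripper's body (76 mm by 85 mm) begins 54 mm behind the grasp point. The pads swing forward as they close: fully open they stand 13 mm farther back than shut.
Start: joints at [72.479, 26.786, -0.665, 91.828, 0.344, 61.387, -3.226], TCP at [0.169, -0.628, 0.231] pointing down, gripper open.
Joint ranges: [-144.91, 144.91], [-17.63, 115.5], [-89.93, 88.59], [15.96, 139.68], [-74.01, 254.01], [8.47, 105.57], [-167.45, 167.45]. Speed limits (degrees/s): [147.25, 147.25, 180, 180, 180, 180, 180].

INTERFACE

Orientations are given as [roll, pitch, yaw] about the fixed x, y, z axes, in that order (R = Rz(yaw) Ry(pitch) Rx(roll)).
In Python, from cell import status, vision, bot gives the robot as it stands.
- The arm moves only by the shell command python3 -m handwheel 'ROWS' [FORCE]. ROWS is JSON, a list of rows, each an object with "gripper": the opening, from 0 (shut) to 1 (fully open); "linear": the shift along the world's x, y, z in cm, a list of three; "delta_rot": the turn, a rotation vector about the world's x, y, z in degrees, a list of three. A call has 1 to 12 rows; each row shifts and turns the commanded pose from where the row before left it; what a row does not reach is not made up. A row lasts 1/10 s, in which the tool goes at most 50 mm and 8.59 degrees, less where a joint would pass 70% of its speed; a pose out of reach is approached as far as the arm can. A call with a gripper value outside its range is refused whole. The fingers move at their own pace and stop on an object; FORCE is the grip in N (left out, the last holds). Time passes only in rows, so rows that do not move let the fingers close. It gives the time, the measured TCP pose, the force, the opening and the grip force at its end, in the units of the state.
- status.observe(): the state, without advancing time (a new reading comes with each control period).
- vision.camera(name): name is "scene" or "top"; returns (picture, depth): 400x640x3 uint8, red, green, blue; 400x640 float32, m along the optical axis (not along the pixel's ray), 0 where there is no reading.
- vision.camera_info(name): a dict with "fov_y" (degrees; the focal length in pixels is half the picture's height over the tangent of half this angle, whatever the lens; pixels are square), "cx", "cy" (the principal point, pixels), "k1" (the pictures are not rectified: a ray, as slopes to the right and down, at radius r is drawn at 1 + k1 r^2 times it, then the intrinsics apply), "extrinsics" (4x4, takes a point from camera to world coordinates). Camera axes: x right, y up, looking along -z (the intrinsics and any distortion apply to the point x, -y, -z); pixel columns grow to the right and rows downward; lengths in m; the calibration is good to about 2 mm. A picture is of the moment at which its call begins. camera_info takes no time and is no camera call.
- bot.close_job(): hands the job in; it is judged then, once.
The state is a dict: "clock": time; "q": joint angles; "joint_vel": joint speeds; "joint_torque": joint torques, N m; "eef_pos": TCP position; "orientation": TCP orientation; "force": force on the tool from outside, world axes, zero at the start; "ft_torque": the same for the moment, N m; "gripper_width": finger opening in m; "finger_force": force on a finger pad.
Only numpy, scipy, OpenCV 4.12 (cv2) and the standard library are available. Lean on these libraries where they do the work, as an engineer would, in place of code of your own. Each camera call takes 0.05 s, during which the arm holds its last target. There are 200 camera calls.

TASK

Take the depth rod by its knurled grip, lower it into the bore of the aluminium support block until its foot touches the bottom to find out how deep the bore is, and set the rod back down on the bench clear of the block. Then stand the one rest pillar in the bore whose top will come 45 mm above the block: the short pillar if the bore is 20 mm deep, the long one if it is 40 mm deep. Decide from the probing; leave the other pillar where it stands.

Things in the scene. Friction and masses are not known exactly. Their poses are not given: they have to be found in the camera images.
- socket_mouth (a point): Centre of the blind bore's mouth, level with the block's top face, 58 mm above the bench; z up, x along the block. The block (support_block) is bare aluminium, 100 x 84 mm, with two low bolting ears, fixed. The bore is round, upright, 28 mm wide, with a 3 mm chamfer and a rigid flat bottom, 15 mm from the block's centre along x; 20 mm (bottom: bore_floor) or 40 mm deep.
- depth_rod_mid (a point): Centre, half-way up, of the steel depth rod, z along it. It stands loose and upright on the bench, 105 mm tall, about 100 g: flat round foot 20 mm wide, 12 mm high; shaft 12 mm wide; knurled grip 16 mm wide over the top 33 mm, its middle 36 mm above this point. Held by the grip, the fingers stay clear of the block at either depth.
- pillar_short_mid (a point): Centre, half-way up, of the short rest pillar, z along it: a plain round aluminium post 20 mm wide, 65 mm tall including a 14 mm wide, 4 mm high black rubber rest on top, 60 g, standing loose and upright on the bench. Hold it in its upper part: only 45 mm stays above the block.
- pillar_long_mid (a point): Centre, half-way up, of the long rest pillar, z along it: the same post, 20 mm wide, but 85 mm tall including its black rubber rest, 60 g, standing loose and upright on the bench. The two pillars may have changed places. Hold it in its upper part: only 45 mm stays above the block.
Mind the look-alikes: they are no part of the job. What is shaped like the part that bears depth_rod_mid but blue or pink is not meant.

How it is judged (in metres and radians):
On the way:
1. the rod's foot touches the bottom of the bore (horizontal distance between depth_rod_mid and socket_mouth below 0.012 m and z of depth_rod_mid in the frame of socket_mouth below 0.0365 m and ((contact force between depth_rod and support_block above 0.3 N and z of depth_rod_mid in the frame of socket_mouth below 0.0165 m) or contact force between depth_rod and bore_floor above 0.3 N)), for 0.05 s.
At the end, for the whole second after the job is handed in: The matching pillar (short in the 20 mm bore, long in the 40 mm bore) stands in the bore within 10 degrees of upright, with its top 45 mm (within 7 mm) above the block; the rod lies or stands on the bench, off the block; the other pillar has not been carried away from its place (((horizontal distance between pillar_short_mid and socket_mouth below 0.01 m and z of pillar_short_mid in the frame of socket_mouth between 0.0055 and 0.0195 m and angle between pillar_short_mid's own z axis and vertical below 0.175 rad) or (horizontal distance between pillar_long_mid and socket_mouth below 0.01 m and z of pillar_long_mid in the frame of socket_mouth between -0.0045 and 0.0095 m and angle between pillar_long_mid's own z axis and vertical below 0.175 rad)) and height (world z) of depth_rod_mid between 0 and 0.07 m and horizontal distance between depth_rod_mid and socket_mouth above 0.045 m); the robot touches nothing.
It fails at once if both pillars have been moved by more than 40 mm (trying them instead of choosing) (distance of each of pillar_short_mid, pillar_long_mid from where it was at the start of the episode above 0.04 m).
It also fails if it takes over 72 s, if anything falls off the work surface, if the arm or the gripper's body presses on something with over 40 N, if the wrist force passes 120 N, or if a joint passes its speed limit or range.

## Working session

There is one attempt and no reset: what is moved stays moved. The work goes in short steps, Python scripts to look and compute and a shell command to move; the robot and the scene stay as the last step left them, time stands still between calls to the robot, and variables do not carry over. Pictures are saved under pics/ and viewed, at most 10 in all, crops included, and the job is handed in when it is done.

```bash
mkdir -p pics; cat > h.py <<'E'
import numpy as np, cv2
from cell import status, vision, bot
def shot(n):
    im,d=vision.camera(n); return im,d,vision.camera_info(n)
def ray(ci,u,v):
    f=200/np.tan(np.radians(ci["fov_y"])/2)
    K=np.array([[f,0,ci["cx"]],[0,f,ci["cy"]],[0,0,1.]])
    p=cv2.undistortPoints(np.array([[[u,v]]],float),K,np.array([ci["k1"],0,0,0.]))[0,0]
    E=np.array(ci["extrinsics"]); return E[:3,3],E[:3,:3]@np.array([p[0],-p[1],-1.])
def onz(ci,u,v,z):
    o,r=ray(ci,u,v); return o+r*(z-o[2])/r[2]
def bydepth(ci,d,u,v):
    o,r=ray(ci,u,v); return o+r*d[int(v),int(u)]
def save(im,n): cv2.imwrite("pics/"+n,im[:,:,::-1])
E
python3 - <<'E'
from h import *
for n in("scene","top"):
    im,d,ci=shot(n); save(im,n+"0.png"); print(n,ci)
    np.savez("/tmp/%s0.npz"%n,im=im,d=d)
s=status.observe(); print(s); print(bot.hold_point_z)
E
```

```text
scene {'fov_y': 49.13605847630269, 'cx': 316.7321620814115, 'cy': 200.765364965221, 'k1': 0.001314639630970094, 'extrinsics': array([[ 0.98072163, -0.12271814,  0.15207018,  0.60714869],
       [ 0.19436646,  0.69292656, -0.69431582, -0.60361065],
       [-0.02016832,  0.71048788,  0.70342036,  0.70156081],
       [ 0.        ,  0.        ,  0.        ,  1.        ]])}
top {'fov_y': 55.65512265563912, 'cx': 323.97139430195034, 'cy': 199.86904895332881, 'k1': -0.0055565927473328796, 'extrinsics': array([[ 5.84757190e-03,  9.94398607e-01, -1.05533008e-01,
         4.05161006e-01],
       [-9.99982895e-01,  5.82788076e-03, -4.94967088e-04,
        -2.11119431e-02],
       [ 1.22839203e-04,  1.05534097e-01,  9.94415677e-01,
         9.42030509e-01],
       [ 0.00000000e+00,  0.00000000e+00,  0.00000000e+00,
         1.00000000e+00]])}
{'clock': 0.1, 'q': array([72.47975149, 26.83243825, -0.66508338, 91.87718976,  0.34315275,
       61.38421768, -3.22595551]), 'joint_vel': array([ 0.01426317, -0.02637439, -0.09586373, -0.24204976,  0.0567332 ,
        0.08151346, -0.12669782]), 'joint_torque': array([ 1.31990342e-03, -5.33514476e+01,  2.15795240e-02, -2.51962548e+01,
        1.15038190e-02,  4.27399791e-03,  3.25977351e-05]), 'eef_pos': array([ 0.16866283, -0.62721344,  0.23040559]), 'orientation': array([-1.79908329e+02,  5.93898779e-03,  1.50526083e+01]), 'force': array([-0.42959618,  0.53508765,  0.8990954 ]), 'ft_torque': array([ 0.01491884, -0.00774339, -0.00566558]), 'finger_force': 0.0, 'gripper_width': 0.08520548104796875}
-0.0187
```

View pics/scene0.png

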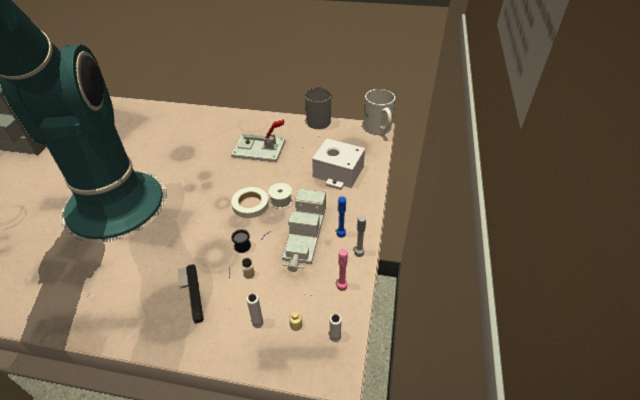

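View pics/top0.png

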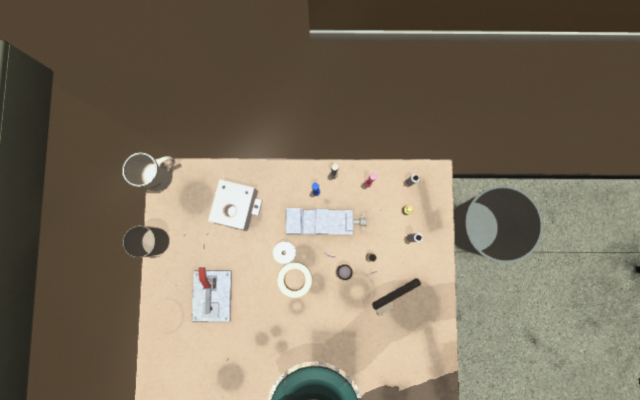

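Scene view: the candidates for the rod are grey (361,236), blue (342,216) and pink (343,270), so I choose grey. The pillars are at (255,308), which looks long, and (335,326), which looks short. The block bore is at (333,152). In the top view: rod (334,171), pillars (417,238) and (414,180), bore (230,211).

```bash
cat >> h.py <<'E'
def cloud(n,d,ci):
    f=200/np.tan(np.radians(ci["fov_y"])/2); K=np.array([[f,0,ci["cx"]],[0,f,ci["cy"]],[0,0,1.]])
    v,u=np.mgrid[:400,:640]; p=cv2.undistortPoints(np.dstack([u,v]).reshape(-1,1,2).astype(float),K,np.array([ci["k1"],0,0,0.]))[:,0]
    E=np.array(ci["extrinsics"]); P=np.c_[p[:,0],-p[:,1],-np.ones(len(p))]*d.reshape(-1,1)
    return (P@E[:3,:3].T+E[:3,3]).reshape(400,640,3)
E
python3 - <<'E'
from h import *
C={}
for n in("scene","top"):
    z=np.load("/tmp/%s0.npz"%n); ci=vision.camera_info(n); C[n]=cloud(n,z["d"],ci); 
    P=C[n]; print(n,"bench z",np.median(P[(340 if n=="scene" else 300),(230 if n=="scene" else 320)]))
ci=vision.camera_info("top")
for name,u,v,h in(("rod",334,171,.105),("blue",316,188,.105),("pink",371,179,.105),("A",414,180,.065),("B",417,238,.085),("bore",230,211,.058)):
    g=onz(ci,u,v,h); print(name,"ray",g.round(3))
    for n in C:
        P=C[n]; m=(np.hypot(P[...,0]-g[0],P[...,1]-g[1])<.035)&(P[...,2]>.015)
        if not m.any(): continue
        Q=P[m]; zt=np.percentile(Q[:,2],98); T=Q[Q[:,2]>zt-.012]
        print("  ",n,len(Q),"ztop",zt.round(4),"mid",((T.min(0)+T.max(0))/2).round(4),"ext",np.ptp(T,axis=0).round(3))
P=C["top"]; m=(P[...,0]>.3)&(P[...,2]>.14)&(P[...,0]<.75)&(abs(P[...,1])<.4); print("tall",P[m][::40].round(2)[:10])
a=cv2.resize(np.load("/tmp/scene0.npz")["im"][130:350,230:400],None,fx=2.7,fy=2.7,interpolation=cv2.INTER_CUBIC)
b=cv2.resize(np.load("/tmp/top0.npz")["im"][150:260,200:440],None,fx=1.4,fy=1.4)
save(a,"crop0.png")
E
```

```text
scene bench z -0.002237931655640568
top bench z -0.0013761036559853945
rod ray [ 0.559 -0.043  0.105]
   scene 252 ztop 0.1063 mid [ 0.5684 -0.0443  0.1008] ext [0.016 0.015 0.013]
   top 79 ztop 0.1082 mid [ 0.5699 -0.0427  0.1037] ext [0.015 0.014 0.01 ]
blue ray [ 0.52  -0.003  0.105]
   scene 234 ztop 0.1062 mid [ 5.249e-01 -4.000e-04  1.008e-01] ext [0.014 0.017 0.013]
   top 77 ztop 0.108 mid [0.5262 0.0007 0.1033] ext [0.015 0.016 0.013]
pink ray [ 0.542 -0.126  0.105]
   scene 278 ztop 0.1055 mid [ 0.5468 -0.1309  0.1   ] ext [0.016 0.016 0.012]
   top 85 ztop 0.1086 mid [ 0.5476 -0.129   0.1027] ext [0.015 0.016 0.012]
A ray [ 0.546 -0.231  0.065]
   scene 257 ztop 0.0658 mid [ 0.5513 -0.2352  0.0601] ext [0.018 0.018 0.013]
   top 96 ztop 0.0671 mid [ 0.5528 -0.2328  0.0629] ext [0.017 0.018 0.012]
B ray [ 0.411 -0.231  0.085]
   scene 338 ztop 0.0861 mid [ 0.4119 -0.2338  0.0809] ext [0.019 0.02  0.013]
   top 116 ztop 0.0886 mid [ 0.4133 -0.2328  0.0833] ext [0.018 0.02  0.012]
bore ray [0.472 0.199 0.058]
   scene 438 ztop 0.0604 mid [0.4714 0.1993 0.0552] ext [0.067 0.069 0.012]
   top 693 ztop 0.0624 mid [0.4725 0.1995 0.0568] ext [0.068 0.069 0.013]
tall [[ 0.7   0.38  0.5 ]
 [ 0.7   0.33  0.5 ]
 [ 0.7   0.28  0.5 ]
 [ 0.7   0.23  0.5 ]
 [ 0.7   0.18  0.5 ]
 [ 0.7   0.13  0.5 ]
 [ 0.7   0.08  0.5 ]
 [ 0.7   0.03  0.5 ]
 [ 0.68 -0.01  0.53]
 [ 0.68 -0.06  0.53]]
```

View pics/crop0.png

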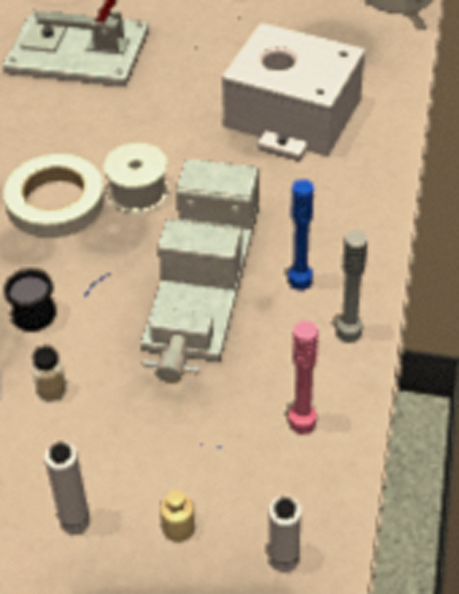

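The crop confirms the grey steel rod with the dark grip, the long pillar at the left and the short one at the right. Heights of 105, 85 and 65 mm all check out. Next I measure the bore while heading towards the rod.

```bash
python3 - <<'E'
from h import *
for n,(u0,v0) in(("top",(230,211)),("scene",(333,152))):
    z=np.load("/tmp/%s0.npz"%n); ci=vision.camera_info(n); g=cv2.cvtColor(z["im"],cv2.COLOR_RGB2GRAY); P=cloud(n,z["d"],ci)
    for lab,m in (("depth",P[...,2]<.052),("grey",g<g[v0-9:v0+10,u0-11:u0+12].max()*.75)):
        _,L,S,c=cv2.connectedComponentsWithStats(m.astype(np.uint8)[v0-14:v0+15,u0-14:u0+15]); k=L[14,14]
        ctr=c[k]+[u0-14,v0-14]; print(n,lab,S[k],ctr,onz(ci,*ctr,.057).round(4))
E
python3 -m handwheel '[{"gripper":0.55,"linear":[2.2,3.25,0],"delta_rot":[0,0,6.7]},{"gripper":0.55,"linear":[2.2,3.25,0],"delta_rot":[0,0,6.7]},{"gripper":0.55,"linear":[2.2,3.25,0],"delta_rot":[0,0,6.7]},{"gripper":0.55,"linear":[2.2,3.25,0],"delta_rot":[0,0,6.7]},{"gripper":0.55,"linear":[2.2,3.25,0],"delta_rot":[0,0,6.7]},{"gripper":0.55,"linear":[2.2,3.25,0],"delta_rot":[0,0,6.7]},{"gripper":0.55,"linear":[2.2,3.25,0],"delta_rot":[0,0,6.7]},{"gripper":0.55,"linear":[2.2,3.25,0],"delta_rot":[0,0,6.7]},{"gripper":0.55,"linear":[2.2,3.25,0],"delta_rot":[0,0,6.7]}]' 40
```

```text
top depth [  9   7  11  12 100] [229.86 209.85] [0.4743 0.1997 0.057 ]
top grey [  0   0  29  29 787] [230.27064803 211.05717916] [0.4714 0.1987 0.057 ]
scene depth [ 8 12 12  6 54] [332.62962963 152.68518519] [0.4734 0.1969 0.057 ]
scene grey [ 8 11 12  7 72] [332.52777778 152.06944444] [0.4728 0.1991 0.057 ]
clock: 1.0
eef_pos: [0.3672, -0.3337, 0.2311]
orientation: [-180.0, 0.0, 75.6]
force: [-0.1, -0.7, 0.1]
gripper_width: 0.0472
finger_force: 0.0
```

```bash
python3 -m handwheel '[{"gripper":0.55,"linear":[2.25,3.22,0],"delta_rot":[0,0,6.6]},{"gripper":0.55,"linear":[2.25,3.22,0],"delta_rot":[0,0,6.6]},{"gripper":0.55,"linear":[2.25,3.22,0],"delta_rot":[0,0,6.6]},{"gripper":0.55,"linear":[2.25,3.22,0],"delta_rot":[0,0,6.6]},{"gripper":0.55,"linear":[2.25,3.22,0],"delta_rot":[0,0,6.6]},{"gripper":0.55,"linear":[2.25,3.22,0],"delta_rot":[0,0,6.6]},{"gripper":0.55,"linear":[2.25,3.22,0],"delta_rot":[0,0,6.6]},{"gripper":0.55,"linear":[2.25,3.22,0],"delta_rot":[0,0,6.6]},{"gripper":0.55,"linear":[2.25,3.22,0],"delta_rot":[0,0,6.6]},{"gripper":0.55,"linear":[0,0,-3],"delta_rot":[0,0,0]},{"gripper":0.55,"linear":[0,0,-3],"delta_rot":[0,0,0]},{"gripper":0.55,"linear":[0,0,0],"delta_rot":[0,0,0]}]'
python3 - <<'E'
from h import *
im,d,ci=shot("scene"); save(cv2.resize(im[80:320,200:440],None,fx=2.4,fy=2.4),"c1.png")
print(status.observe()["eef_pos"],status.observe()["orientation"])
E
```

```text
clock: 2.2
eef_pos: [0.5663, -0.0454, 0.1672]
orientation: [-179.7, -0.4, 134.8]
force: [0.2, 0.4, 0.5]
gripper_width: 0.047
finger_force: 0.0
[ 0.56782014 -0.04541399  0.16955647] [-179.8407297    -0.21387843  134.76383613]
```

View pics/c1.png

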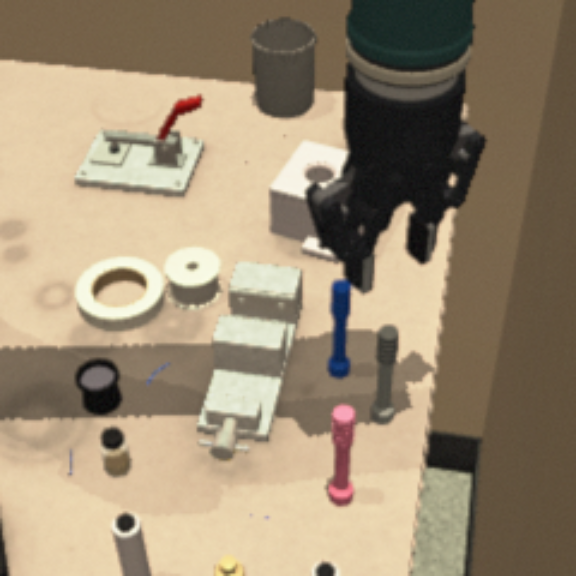

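The gripper is straight above the grey rod (388,330 in the crop), with blue and pink outside the closing line. Descending to the grip now.

```bash
python3 -m handwheel '[{"gripper":0.55,"linear":[0.1,0.2,-2],"delta_rot":[0,0,0]},{"gripper":0.55,"linear":[0,0,-2],"delta_rot":[0,0,0]},{"gripper":0.55,"linear":[0,0,-2],"delta_rot":[0,0,0]},{"gripper":0.55,"linear":[0,0,-2],"delta_rot":[0,0,0]},{"gripper":0.55,"linear":[0,0,-1.95],"delta_rot":[0,0,0]},{"gripper":0.55,"linear":[0,0,0],"delta_rot":[0,0,0]},{"gripper":0,"linear":[0,0,0],"delta_rot":[0,0,0]},{"gripper":0,"linear":[0,0,0],"delta_rot":[0,0,0]},{"gripper":0,"linear":[0,0,0],"delta_rot":[0,0,0]},{"gripper":0,"linear":[0,0,0],"delta_rot":[0,0,0]},{"gripper":0,"linear":[0,0,0],"delta_rot":[0,0,0]},{"gripper":0,"linear":[0,0,0],"delta_rot":[0,0,0]}]' 40
```

```text
clock: 3.45
eef_pos: [0.5717, -0.0435, 0.0736]
orientation: [179.9, 0.2, 134.7]
force: [-0.2, 0.6, 6.9]
gripper_width: 0.0151
finger_force: 39.3
```

```bash
python3 -m handwheel '[{"gripper":0,"linear":[0,0,2],"delta_rot":[0,0,0]},{"gripper":0,"linear":[0,0,3],"delta_rot":[0,0,0]},{"gripper":0,"linear":[0,0,3],"delta_rot":[0,0,0]},{"gripper":0,"linear":[0,0,3],"delta_rot":[0,0,0]},{"gripper":0,"linear":[0,0,3],"delta_rot":[0,0,0]},{"gripper":0,"linear":[-0.6,3,0],"delta_rot":[0,0,0]},{"gripper":0,"linear":[-1.5,3.5,0],"delta_rot":[0,0,0]},{"gripper":0,"linear":[-1.5,3.5,0],"delta_rot":[0,0,0]},{"gripper":0,"linear":[-1.5,3.5,0],"delta_rot":[0,0,0]},{"gripper":0,"linear":[-1.5,3.5,0],"delta_rot":[0,0,0]},{"gripper":0,"linear":[-1.6,3.5,0],"delta_rot":[0,0,0]},{"gripper":0,"linear":[-1.6,3.5,0],"delta_rot":[0,0,0]}]'
python3 -m handwheel '[{"gripper":0,"linear":[0,0,-3],"delta_rot":[0,0,0]},{"gripper":0,"linear":[0,0,-2],"delta_rot":[0,0,0]},{"gripper":0,"linear":[0,0,0],"delta_rot":[0,0,0]},{"gripper":0,"linear":[0,0,0],"delta_rot":[0,0,0]}]'
python3 - <<'E'
from h import *
im,d,ci=shot("scene"); save(cv2.resize(im[70:210,250:410],None,fx=4,fy=4,interpolation=cv2.INTER_CUBIC),"c2.png")
P=cloud("scene",d,ci); s=status.observe(); e=s["eef_pos"]; print(e,s["orientation"],s["gripper_width"],s["force"])
m=(np.hypot(P[...,0]-e[0],P[...,1]-e[1])<.025)&(P[...,2]>.066)&(P[...,2]<e[2]-.002)
for a in np.arange(.066,e[2],.008):
    Q=P[m&(P[...,2]>=a)&(P[...,2]<a+.008)]
    if len(Q)>3: print(round(a,3),len(Q),((Q.min(0)+Q.max(0))/2).round(4),np.ptp(Q,axis=0).round(4))
E
```

```text
clock: 4.65
eef_pos: [0.4715, 0.1978, 0.2123]
orientation: [180.0, 0.0, 134.7]
force: [-0.8, 0.2, -1.7]
gripper_width: 0.0148
finger_force: 39.1
clock: 5.05
eef_pos: [0.4724, 0.1967, 0.1623]
orientation: [180.0, -0.0, 134.8]
force: [0.7, 0.0, -1.1]
gripper_width: 0.0148
finger_force: 39.1
[0.47293357 0.1968413  0.16284077] [1.79920865e+02 3.15040298e-02 1.34735189e+02] 0.014767028227320378 [-0.29379038 -0.69296948 -0.36178943]
0.09 21 [0.4697 0.1921 0.0936] [0.0183 0.0108 0.0072]
0.098 37 [0.4698 0.1934 0.1017] [0.019  0.016  0.0069]
0.106 16 [0.4709 0.1926 0.11  ] [0.0111 0.0065 0.0078]
0.114 14 [0.4695 0.1943 0.1177] [0.01   0.0077 0.007 ]
0.122 14 [0.4698 0.1929 0.1259] [0.0094 0.0035 0.0065]
0.13 19 [0.4705 0.1939 0.1341] [0.0108 0.0093 0.0076]
0.138 17 [0.4705 0.1946 0.1422] [0.0108 0.0074 0.0074]
0.146 18 [0.4704 0.1953 0.1499] [0.0108 0.008  0.0069]
0.154 8 [0.472  0.1949 0.1573] [0.0078 0.0089 0.0061]
```

View pics/c2.png

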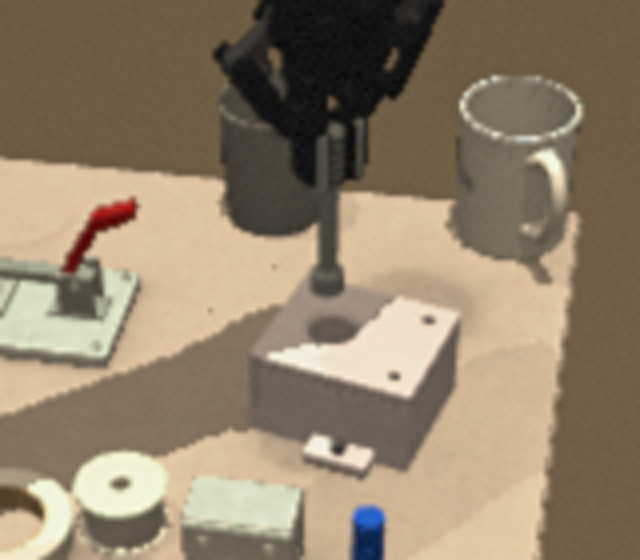

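The rod hangs upright, with the foot at (328,283) and the bore at (333,328) in the crop. It needs about +3 mm in x and y. Bottom contact is expected at TCP z ≈ 0.112 (20 mm bore) or 0.092 (40 mm bore).

```bash
python3 -m handwheel '[{"gripper":0,"linear":[0.3,0.3,0],"delta_rot":[0,0,0]},{"gripper":0,"linear":[0,0,-1],"delta_rot":[0,0,0]},{"gripper":0,"linear":[0,0,-1],"delta_rot":[0,0,0]},{"gripper":0,"linear":[0,0,-1],"delta_rot":[0,0,0]},{"gripper":0,"linear":[0,0,-0.5],"delta_rot":[0,0,0]},{"gripper":0,"linear":[0,0,-0.5],"delta_rot":[0,0,0]},{"gripper":0,"linear":[0,0,0],"delta_rot":[0,0,0]},{"gripper":0,"linear":[0,0,0],"delta_rot":[0,0,0]}]'
```

```text
clock: 5.9
eef_pos: [0.4754, 0.1998, 0.1218]
orientation: [180.0, -0.0, 134.8]
force: [0.0, 0.7, -0.1]
gripper_width: 0.0149
finger_force: 39.2
```

```bash
python3 -m handwheel '[{"gripper":0,"linear":[0,0,-0.3],"delta_rot":[0,0,0]},{"gripper":0,"linear":[0,0,-0.3],"delta_rot":[0,0,0]},{"gripper":0,"linear":[0,0,-0.2],"delta_rot":[0,0,0]},{"gripper":0,"linear":[0,0,-0.2],"delta_rot":[0,0,0]},{"gripper":0,"linear":[0,0,-0.2],"delta_rot":[0,0,0]},{"gripper":0,"linear":[0,0,-0.1],"delta_rot":[0,0,0]},{"gripper":0,"linear":[0,0,0],"delta_rot":[0,0,0]},{"gripper":0,"linear":[0,0,0],"delta_rot":[0,0,0]}]'
```

```text
clock: 6.7
eef_pos: [0.4753, 0.1996, 0.1088]
orientation: [180.0, 0.0, 134.8]
force: [0.3, 0.3, -0.7]
gripper_width: 0.0146
finger_force: 39.2
```

```bash
python3 -m handwheel '[{"gripper":0,"linear":[0,0,-0.3],"delta_rot":[0,0,0]},{"gripper":0,"linear":[0,0,-0.3],"delta_rot":[0,0,0]},{"gripper":0,"linear":[0,0,0],"delta_rot":[0,0,0]},{"gripper":0,"linear":[0,0,0],"delta_rot":[0,0,0]}]'; python3 -m handwheel '[{"gripper":0,"linear":[0,0,-0.3],"delta_rot":[0,0,0]},{"gripper":0,"linear":[0,0,-0.3],"delta_rot":[0,0,0]},{"gripper":0,"linear":[0,0,-0.2],"delta_rot":[0,0,0]},{"gripper":0,"linear":[0,0,0],"delta_rot":[0,0,0]},{"gripper":0,"linear":[0,0,0],"delta_rot":[0,0,0]}]'
```

```text
clock: 7.1
eef_pos: [0.4752, 0.1996, 0.1026]
orientation: [-180.0, -0.0, 134.8]
force: [0.2, -0.5, -1.5]
gripper_width: 0.0146
finger_force: 39.2
clock: 7.6
eef_pos: [0.4752, 0.1996, 0.0947]
orientation: [-180.0, -0.0, 134.8]
force: [0.2, 0.3, -1.4]
gripper_width: 0.0146
finger_force: 39.2
```

```bash
python3 -m handwheel '[{"gripper":0,"linear":[0,0,-0.2],"delta_rot":[0,0,0]},{"gripper":0,"linear":[0,0,-0.2],"delta_rot":[0,0,0]},{"gripper":0,"linear":[0,0,0],"delta_rot":[0,0,0]}]'; python3 -m handwheel '[{"gripper":0,"linear":[0,0,-0.1],"delta_rot":[0,0,0]},{"gripper":0,"linear":[0,0,-0.1],"delta_rot":[0,0,0]},{"gripper":0,"linear":[0,0,0],"delta_rot":[0,0,0]},{"gripper":0,"linear":[0,0,0],"delta_rot":[0,0,0]}]'
```

```text
clock: 7.9
eef_pos: [0.4757, 0.1998, 0.0916]
orientation: [180.0, 0.1, 134.8]
force: [-1.0, -1.1, 7.1]
gripper_width: 0.0152
finger_force: 40.1
clock: 8.3
eef_pos: [0.4762, 0.2001, 0.0914]
orientation: [179.9, 0.2, 134.8]
force: [-5.4, -4.0, 22.9]
gripper_width: 0.0148
finger_force: 42.7
```

Contact came at TCP z = 0.0915, rising to 23 N with no further descent, which matches 40 mm. The bore is 40 mm deep, so the long pillar is the one. The rod goes back to its original, clear spot.

```bash
python3 -m handwheel '[{"gripper":0,"linear":[0,0,1],"delta_rot":[0,0,0]},{"gripper":0,"linear":[0,0,2],"delta_rot":[0,0,0]},{"gripper":0,"linear":[0,0,3],"delta_rot":[0,0,0]},{"gripper":0,"linear":[0,0,3],"delta_rot":[0,0,0]},{"gripper":0,"linear":[0,0,3.4],"delta_rot":[0,0,0]},{"gripper":0,"linear":[1.6,-3.5,0],"delta_rot":[0,0,0]},{"gripper":0,"linear":[1.6,-3.5,0],"delta_rot":[0,0,0]},{"gripper":0,"linear":[1.6,-3.5,0],"delta_rot":[0,0,0]},{"gripper":0,"linear":[1.6,-3.5,0],"delta_rot":[0,0,0]},{"gripper":0,"linear":[1.6,-3.5,0],"delta_rot":[0,0,0]},{"gripper":0,"linear":[1.5,-3.5,0],"delta_rot":[0,0,0]},{"gripper":0,"linear":[0.2,-3.3,0],"delta_rot":[0,0,0]}]'; python3 -m handwheel '[{"gripper":0,"linear":[0,0,-3],"delta_rot":[0,0,0]},{"gripper":0,"linear":[0,0,-3],"delta_rot":[0,0,0]},{"gripper":0,"linear":[0,0,-3],"delta_rot":[0,0,0]},{"gripper":0,"linear":[0,0,-3],"delta_rot":[0,0,0]},{"gripper":0,"linear":[0,0,0],"delta_rot":[0,0,0]},{"gripper":0,"linear":[0,0,0],"delta_rot":[0,0,0]}]'
```

```text
clock: 9.5
eef_pos: [0.5736, -0.0454, 0.2127]
orientation: [179.9, 0.0, 134.7]
force: [0.4, 0.2, -0.5]
gripper_width: 0.015
finger_force: 39.9
clock: 10.1
eef_pos: [0.5724, -0.0431, 0.093]
orientation: [180.0, -0.0, 134.8]
force: [-0.1, 0.6, 0.5]
gripper_width: 0.0148
finger_force: 39.9
```

```bash
python3 -m handwheel '[{"gripper":0,"linear":[0,0,-1],"delta_rot":[0,0,0]},{"gripper":0,"linear":[0,0,-0.5],"delta_rot":[0,0,0]},{"gripper":0,"linear":[0,0,-0.3],"delta_rot":[0,0,0]},{"gripper":0,"linear":[0,0,-0.15],"delta_rot":[0,0,0]},{"gripper":0,"linear":[0,0,0],"delta_rot":[0,0,0]},{"gripper":0,"linear":[0,0,0],"delta_rot":[0,0,0]}]'
```

```text
clock: 10.7
eef_pos: [0.5726, -0.0434, 0.0737]
orientation: [180.0, 0.0, 134.8]
force: [0.2, 0.3, 1.3]
gripper_width: 0.0148
finger_force: 40.1
```

```bash
python3 -m handwheel '[{"gripper":0.55,"linear":[0,0,0],"delta_rot":[0,0,0]},{"gripper":0.55,"linear":[0,0,0],"delta_rot":[0,0,0]},{"gripper":0.55,"linear":[0,0,0],"delta_rot":[0,0,0]},{"gripper":0.55,"linear":[0,0,0],"delta_rot":[0,0,0]},{"gripper":0.55,"linear":[0,0,2],"delta_rot":[0,0,0]},{"gripper":0.55,"linear":[0,0,3],"delta_rot":[0,0,0]},{"gripper":0.55,"linear":[0,0,4],"delta_rot":[0,0,0]},{"gripper":0.55,"linear":[0,0,0],"delta_rot":[0,0,0]},{"gripper":0.55,"linear":[-3.2,-3.8,0],"delta_rot":[0,0,0]},{"gripper":0.55,"linear":[-3.2,-3.8,0],"delta_rot":[0,0,0]},{"gripper":0.55,"linear":[-3.2,-3.8,0],"delta_rot":[0,0,0]},{"gripper":0.55,"linear":[-3.2,-3.8,0],"delta_rot":[0,0,0]}]'; python3 -m handwheel '[{"gripper":0.55,"linear":[-3.2,-3.8,0],"delta_rot":[0,0,0]},{"gripper":0.55,"linear":[0,0,-2],"delta_rot":[0,0,0]},{"gripper":0.55,"linear":[0,0,-2],"delta_rot":[0,0,0]},{"gripper":0.55,"linear":[0,0,0],"delta_rot":[0,0,0]},{"gripper":0.55,"linear":[0,0,0],"delta_rot":[0,0,0]}]'
python3 - <<'E'
from h import *
im,d,ci=shot("scene"); save(cv2.resize(im[180:360,200:400],None,fx=3,fy=3,interpolation=cv2.INTER_CUBIC),"c3.png")
P=cloud("scene",d,ci); s=status.observe(); print(s["eef_pos"],s["orientation"])
for g,h in(((.5715,-.0435),.09),((.4125,-.2335),.07)):
    m=(np.hypot(P[...,0]-g[0],P[...,1]-g[1])<.03)&(P[...,2]>h)&(P[...,2]<.11); Q=P[m]; print(len(Q),((Q.min(0)+Q.max(0))/2).round(4),np.ptp(Q,axis=0).round(4))
E
```

```text
clock: 11.9
eef_pos: [0.4427, -0.1966, 0.163]
orientation: [-180.0, -0.0, 134.8]
force: [0.3, -0.8, -0.1]
gripper_width: 0.0468
finger_force: 0.0
clock: 12.4
eef_pos: [0.4124, -0.2329, 0.1233]
orientation: [180.0, -0.0, 134.8]
force: [0.3, -0.2, 0.3]
gripper_width: 0.047
finger_force: 0.0
[ 0.41297538 -0.23303427  0.12378912] [1.79971493e+02 2.98295576e-02 1.34817325e+02]
86 [ 0.57   -0.0438  0.0986] [0.0159 0.0152 0.0168]
134 [ 0.4119 -0.2335  0.0784] [0.0193 0.0205 0.0167]
```

View pics/c3.png

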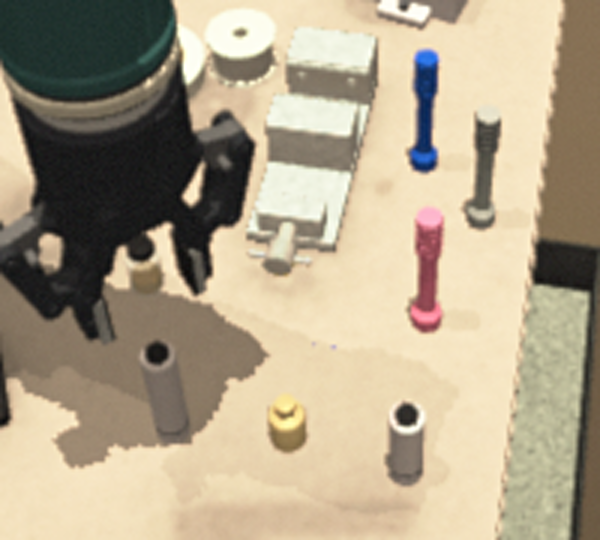

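The rod stands upright at its place (485,170). The gripper is centred above the long pillar (158,350). Descending to grip its upper part.

```bash
python3 -m handwheel '[{"gripper":0.55,"linear":[0,0,-2],"delta_rot":[0,0,0]},{"gripper":0.55,"linear":[0,0,-2],"delta_rot":[0,0,0]},{"gripper":0.55,"linear":[0,0,-2],"delta_rot":[0,0,0]},{"gripper":0.55,"linear":[0,0,-1.3],"delta_rot":[0,0,0]},{"gripper":0.55,"linear":[0,0,0],"delta_rot":[0,0,0]},{"gripper":0,"linear":[0,0,0],"delta_rot":[0,0,0]},{"gripper":0,"linear":[0,0,0],"delta_rot":[0,0,0]},{"gripper":0,"linear":[0,0,0],"delta_rot":[0,0,0]},{"gripper":0,"linear":[0,0,0],"delta_rot":[0,0,0]},{"gripper":0,"linear":[0,0,0],"delta_rot":[0,0,0]},{"gripper":0,"linear":[0,0,0],"delta_rot":[0,0,0]}]' 40; python3 -m handwheel '[{"gripper":0,"linear":[0,0,2],"delta_rot":[0,0,0]},{"gripper":0,"linear":[0,0,3],"delta_rot":[0,0,0]},{"gripper":0,"linear":[0,0,4],"delta_rot":[0,0,0]},{"gripper":0,"linear":[0,0,4],"delta_rot":[0,0,0]},{"gripper":0,"linear":[0.4,3.5,0],"delta_rot":[0,0,0]},{"gripper":0,"linear":[0.5,3.6,0],"delta_rot":[0,0,0]},{"gripper":0,"linear":[0.5,3.6,0],"delta_rot":[0,0,0]},{"gripper":0,"linear":[0.5,3.6,0],"delta_rot":[0,0,0]},{"gripper":0,"linear":[0.5,3.6,0],"delta_rot":[0,0,0]},{"gripper":0,"linear":[0.5,3.6,0],"delta_rot":[0,0,0]},{"gripper":0,"linear":[0.5,3.6,0],"delta_rot":[0,0,0]},{"gripper":0,"linear":[0.5,3.6,0],"delta_rot":[0,0,0]}]'
```

```text
clock: 13.55
eef_pos: [0.4132, -0.2337, 0.0513]
orientation: [180.0, 0.1, 134.8]
force: [0.5, 1.1, 6.7]
gripper_width: 0.0183
finger_force: 39.3
clock: 14.75
eef_pos: [0.4512, 0.0547, 0.1804]
orientation: [-180.0, 0.0, 134.7]
force: [0.8, -1.1, -0.7]
gripper_width: 0.0185
finger_force: 39.3
```

```bash
python3 -m handwheel '[{"gripper":0,"linear":[0.6,3.6,0],"delta_rot":[0,0,0]},{"gripper":0,"linear":[0.6,3.6,0],"delta_rot":[0,0,0]},{"gripper":0,"linear":[0.6,3.6,0],"delta_rot":[0,0,0]},{"gripper":0,"linear":[0.5,3.5,0],"delta_rot":[0,0,0]},{"gripper":0,"linear":[0,0,-2.5],"delta_rot":[0,0,0]},{"gripper":0,"linear":[0,0,-2],"delta_rot":[0,0,0]},{"gripper":0,"linear":[0,0,0],"delta_rot":[0,0,0]},{"gripper":0,"linear":[0,0,0],"delta_rot":[0,0,0]}]'
python3 - <<'E'
from h import *
im,d,ci=shot("scene"); save(cv2.resize(im[70:210,250:410],None,fx=4,fy=4,interpolation=cv2.INTER_CUBIC),"c4.png")
P=cloud("scene",d,ci); s=status.observe(); e=s["eef_pos"]; print(e,s["orientation"],s["gripper_width"],s["force"])
m=(np.hypot(P[...,0]-e[0],P[...,1]-e[1])<.025)&(P[...,2]>.066)&(P[...,2]<e[2]-.002)
for a in np.arange(.066,e[2],.008):
    Q=P[m&(P[...,2]>=a)&(P[...,2]<a+.008)]
    if len(Q)>3: print(round(a,3),len(Q),((Q.min(0)+Q.max(0))/2).round(4),np.ptp(Q,axis=0).round(4),Q.min(0).round(4))
E
```

```text
clock: 15.55
eef_pos: [0.4742, 0.1965, 0.1355]
orientation: [-180.0, -0.0, 134.7]
force: [-0.2, 0.2, 0.1]
gripper_width: 0.0186
finger_force: 39.3
[0.47472451 0.19666684 0.13609262] [1.79948407e+02 2.40479412e-02 1.34736552e+02] 0.01871984759860592 [ 0.29689973  1.50569802 -0.48412492]
0.082 18 [0.4721 0.1923 0.0869] [0.0193 0.0095 0.0058] [0.4624 0.1876 0.084 ]
0.09 25 [0.4721 0.1905 0.0946] [0.019  0.0104 0.0067] [0.4626 0.1854 0.0913]
0.098 25 [0.4718 0.1918 0.1019] [0.0193 0.0129 0.0074] [0.4622 0.1853 0.0982]
0.106 21 [0.4737 0.1895 0.1099] [0.0158 0.0068 0.0071] [0.4659 0.1861 0.1064]
0.114 25 [0.4736 0.1893 0.1181] [0.0161 0.0096 0.0077] [0.4656 0.1845 0.1142]
0.122 24 [0.4735 0.1908 0.1261] [0.0155 0.0114 0.0071] [0.4658 0.185  0.1226]
0.13 8 [0.4762 0.1901 0.1323] [0.0103 0.0061 0.0033] [0.471  0.1871 0.1307]
```

View pics/c4.png

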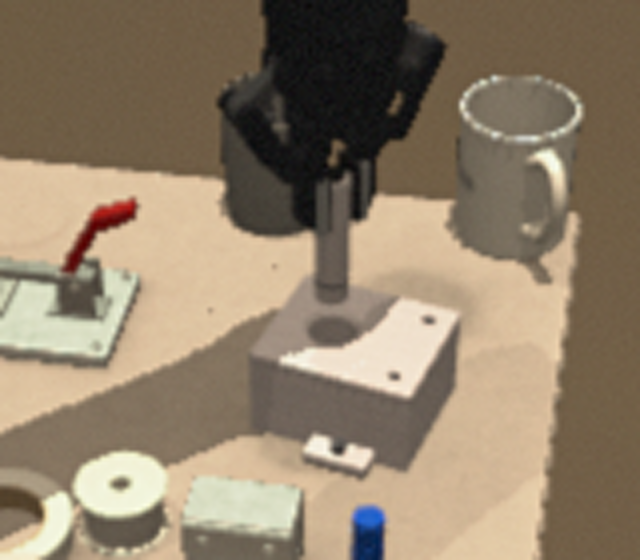

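The pillar hangs upright at (332,295), just short of the bore at (333,328). It needs about +1 and +3 mm, the same pose in which the rod fitted.

```bash
python3 -m handwheel '[{"gripper":0,"linear":[0.1,0.3,0],"delta_rot":[0,0,0]},{"gripper":0,"linear":[0,0,-1],"delta_rot":[0,0,0]},{"gripper":0,"linear":[0,0,-1],"delta_rot":[0,0,0]},{"gripper":0,"linear":[0,0,-0.7],"delta_rot":[0,0,0]},{"gripper":0,"linear":[0,0,-0.5],"delta_rot":[0,0,0]},{"gripper":0,"linear":[0,0,0],"delta_rot":[0,0,0]}]'; python3 -m handwheel '[{"gripper":0,"linear":[0,0,-0.5],"delta_rot":[0,0,0]},{"gripper":0,"linear":[0,0,-0.5],"delta_rot":[0,0,0]},{"gripper":0,"linear":[0,0,-0.5],"delta_rot":[0,0,0]},{"gripper":0,"linear":[0,0,-0.5],"delta_rot":[0,0,0]},{"gripper":0,"linear":[0,0,-0.5],"delta_rot":[0,0,0]},{"gripper":0,"linear":[0,0,0],"delta_rot":[0,0,0]},{"gripper":0,"linear":[0,0,0],"delta_rot":[0,0,0]}]'
```

```text
clock: 16.2
eef_pos: [0.4747, 0.1994, 0.1023]
orientation: [-179.9, -0.0, 134.8]
force: [-0.2, 0.4, -1.3]
gripper_width: 0.0189
finger_force: 39.3
clock: 16.9
eef_pos: [0.4752, 0.1997, 0.0782]
orientation: [-180.0, -0.0, 134.8]
force: [0.4, -0.5, -0.2]
gripper_width: 0.019
finger_force: 39.3
```

```bash
python3 -m handwheel '[{"gripper":0,"linear":[0,0,-0.4],"delta_rot":[0,0,0]},{"gripper":0,"linear":[0,0,-0.3],"delta_rot":[0,0,0]},{"gripper":0,"linear":[0,0,-0.15],"delta_rot":[0,0,0]},{"gripper":0,"linear":[0,0,0],"delta_rot":[0,0,0]},{"gripper":0,"linear":[0,0,0],"delta_rot":[0,0,0]}]'
```

```text
clock: 17.4
eef_pos: [0.4753, 0.1996, 0.0698]
orientation: [180.0, 0.0, 134.8]
force: [0.5, 0.2, 0.2]
gripper_width: 0.019
finger_force: 39.4
```

```bash
python3 -m handwheel '[{"gripper":0,"linear":[0,0,-0.1],"delta_rot":[0,0,0]},{"gripper":0,"linear":[0,0,0],"delta_rot":[0,0,0]},{"gripper":0,"linear":[0,0,0],"delta_rot":[0,0,0]}]'; python3 -m handwheel '[{"gripper":0.5,"linear":[0,0,0],"delta_rot":[0,0,0]},{"gripper":0.5,"linear":[0,0,0],"delta_rot":[0,0,0]},{"gripper":0.5,"linear":[0,0,0],"delta_rot":[0,0,0]},{"gripper":0.5,"linear":[0,0,0],"delta_rot":[0,0,0]},{"gripper":0.5,"linear":[0,0,2],"delta_rot":[0,0,0]},{"gripper":0.5,"linear":[0,0,3],"delta_rot":[0,0,0]},{"gripper":0.5,"linear":[0,0,4],"delta_rot":[0,0,0]},{"gripper":0.5,"linear":[0,0,4],"delta_rot":[0,0,0]},{"gripper":0.5,"linear":[0,-4,0],"delta_rot":[0,0,0]},{"gripper":0.5,"linear":[0,-4,0],"delta_rot":[0,0,0]},{"gripper":0.5,"linear":[0,0,0],"delta_rot":[0,0,0]},{"gripper":0.5,"linear":[0,0,0],"delta_rot":[0,0,0]}]'
python3 - <<'E'
from h import *
for n in("scene","top"):
    im,d,ci=shot(n)
    if n=="scene": save(cv2.resize(im[70:350,210:410],None,fx=2.1,fy=2.1,interpolation=cv2.INTER_CUBIC),"c5.png")
    P=cloud(n,d,ci)
    m=(np.hypot(P[...,0]-.473,P[...,1]-.1985)<.03)&(P[...,2]<.12)
    for a,b in((.066,.075),(.09,.099),(.099,.12)):
        Q=P[m&(P[...,2]>a)&(P[...,2]<b)]
        if len(Q): print(n,len(Q),((Q.min(0)+Q.max(0))/2).round(4),Q.max(0).round(4))
E
```

```text
clock: 17.7
eef_pos: [0.4756, 0.1998, 0.0693]
orientation: [180.0, 0.0, 134.8]
force: [-0.1, -0.6, 5.4]
gripper_width: 0.0188
finger_force: 40.0
clock: 18.9
eef_pos: [0.4754, 0.1186, 0.1988]
orientation: [-180.0, 0.0, 134.6]
force: [0.2, 0.6, -0.4]
gripper_width: 0.0426
finger_force: 0.0
scene 31 [0.474  0.1945 0.0705] [0.4831 0.2011 0.0748]
scene 38 [0.474  0.1954 0.0946] [0.4833 0.2029 0.0989]
scene 27 [0.4733 0.1974 0.1029] [0.4825 0.2063 0.1067]
```

View pics/c5.png

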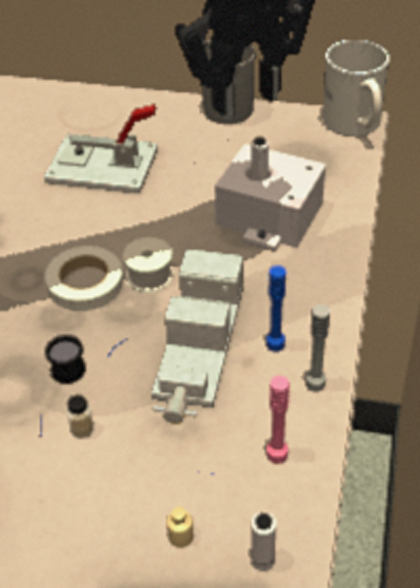

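The long pillar stands upright in the bore (258,160), with its top at about 0.104 m. The rod stands on the bench (318,345), the short pillar is untouched (263,538), and the gripper is clear.

```bash
python3 -c "
from cell import bot
print(bot.close_job())"
```

```text
the job is handed in; nothing more can be done
None
```

The rod touched bottom at a depth matching the 40 mm bore, so I stood the long pillar in it, upright with its top about 45 mm above the block; the rod is back on the bench, the short pillar is untouched, and the job is handed in (no verdict was returned).

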